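# Finish loading a kiln shelf

### The job

Finish loading the kiln shelf: stand the beaker on it halfway between the bowl and the jar, in line with them, and stand the loose prop at the middle of the shelf's bare near edge, square to that edge and set in by as much as the two props at the far edge are. Set both down gently and upright rather than dropping them, and leave everything else where it stands.

Things in the scene. Friction and masses are not known exactly. Their poses are not given: they have to be found in the camera images.
- shelf: flat kiln shelf (buff slab) lying on the table, does not move: 320 mm (its x) by 340 mm (its y), 20 mm thick. Origin: centre of its underside, so its top face is at z = 20 mm. Its +x edge is the far one, where two props stand; its -x edge, nearest the robot, is the bare one. Turned up to 0.2 rad
- bowl: open terracotta bowl standing on the shelf, 84 mm across at the rim, 55 mm tall, 0.25 kg. Origin: centre of its underside. On the left or right of the shelf, its centre 210 mm from the jar's
- jar: round-bellied terracotta jar standing on the shelf on the bowl's other side, 84 mm across its belly, 75 mm tall, narrower mouth, 0.3 kg. Origin: centre of its underside
- beaker: slim open terracotta beaker, nearly straight: 50 mm across at the foot, 54 mm at the rim, 75 mm tall, wall 5 mm, 0.11 to 0.21 kg. Origin: centre of its underside, z up. Starts on the bare table to the left or right of the shelf, the prop_c on the other side
- prop_c: square kiln prop of pale fireclay, 40 x 40 x 90 mm tall, with an 18 mm square hole down its middle. Origin: centre of its underside, z up, x and y square to its faces. The one that is to be placed (0.15 to 0.27 kg, the others 0.2 kg); starts upright on the bare table beside the shelf, turned anyhow within 0.6 rad
- prop_a: square kiln prop of pale fireclay, 40 x 40 x 90 mm tall, with an 18 mm square hole down its middle. Origin: centre of its underside, z up, x and y square to its faces. Already stands at the far left corner of the shelf, its centre 30 mm inside both edges
- prop_b: square kiln prop of pale fireclay, 40 x 40 x 90 mm tall, with an 18 mm square hole down its middle. Origin: centre of its underside, z up, x and y square to its faces. Already stands at the far right corner of the shelf, its centre 30 mm inside both edges
- jug: bystander: white plastic jug, 140 mm across the mouth, 100 mm tall, handle to its +y; origin centre of its underside. Beyond the work, to the left
- paddle: bystander: flat wooden paddle lying on the table, 240 mm long along its x (-80 to +160 mm from its origin), 50 mm wide, 12 mm thick. Beyond the work, to the right

How it is judged:
At the end, for the whole second after the job is handed in: Both upright (0.1 rad) on the shelf, released, at rest. Beaker within 17 mm of the line bowl-jar, its centre under 122 mm from the centre of each. Loose prop: centre 17 to 47 mm inside the bare near edge, within 18 mm of its middle, square to it within 0.2 rad (horizontal distance between beaker and bowl below 0.122 m and horizontal distance between beaker and jar below 0.122 m and x of beaker in the frame of bowl between -0.017 and 0.017 m and z of beaker in the frame of shelf between 0.016 and 0.024 m and angle between each of beaker, prop_c's own z axis and vertical below 0.1 rad and x of prop_c in the frame of shelf between -0.143 and -0.113 m and y of prop_c in the frame of shelf between -0.018 and 0.018 m and z of prop_c in the frame of shelf between 0.016 and 0.024 m and (angle between the x axis of prop_c and the x axis of shelf, either way round below 0.2 rad or angle between the x axis of prop_c and the y axis of shelf, either way round below 0.2 rad) and linear speed of each of beaker, prop_c below 0.02 m/s and contact force between the fingers and beaker below 0.05 N and contact force between the fingers and prop_c below 0.05 N); the robot touches nothing.
It fails at once if a pot or prop already on the shelf is shifted by more than 12 mm or tipped (distance of any of bowl, jar, prop_a, prop_b from where it was at the start of the episode above 0.012 m or angle between any of bowl, jar, prop_a, prop_b's own z axis and vertical above 0.2 rad).
It fails at once if the jug or the paddle is shifted by more than 20 mm (distance of any of jug, paddle from where it was at the start of the episode above 0.02 m).
It fails at once if the beaker or the prop is let go or flung with its foot more than 15 mm above the shelf's top ((z of beaker in the frame of shelf above 0.035 m and contact force between the fingers and beaker below 0.02 N) or (z of prop_c in the frame of shelf above 0.035 m and contact force between the fingers and prop_c below 0.02 N)).
It fails at once if the beaker or the prop is tipped by more than 0.7 rad (angle between any of beaker, prop_c's own z axis and vertical above 0.7 rad).
It also fails if it takes over 61 s, if anything falls off the work surface, if the arm or the gripper's body presses on something with over 40 N, if the wrist force passes 120 N, or if a joint passes its speed limit or range.

### The arm

A 7-joint arm with a two-finger parallel gripper is mounted at the origin on the work surface. World frame = base frame: x ahead of the robot, y to its left, z up, the work surface at z = 0. Lengths are in m, angles in rad, forces in N, time in s.
With the tool pointing down it reaches from about 0.4 to 0.9 m from the base axis. Payload 5.5 kg.
Tool frame: the origin (TCP) lies between the finger pads; the fingertips stand 25 mm ahead of it and the grasp point (between the pads) lies 6 mm ahead of it (arm.tips_ahead is the distance from the TCP to the fingertips, in m); z points along the fingers, x is the direction in which the jaws open and shut, and the axes are right-handed (so a half turn about z gives the same grasp; the last joint's range is limited). The gripper opens to 92 mm and grips with 3 to 60 N. Pads are 19 mm wide; open, the fingers measure 130 mm over their backs; the gripper's body (75 mm by 190 mm) begins 47 mm behind the grasp point.
Start: joints at [-0.905, 0.501, -0.427, 1.55, 0.221, 1.138, -0.21], TCP at [0.255, 0.598, 0.252] pointing down, gripper open.
Joint ranges: [-2.88, 2.88], [-0.31, 2.03], [-1.54, 1.56], [0.2, 2.42], [-1.41, 4.55], [0.19, 2.02], [-2.57, 2.57]. Speed limits (rad/s): [2.57, 2.57, 3.14, 3.14, 3.14, 3.14, 3.14].

### API

Orientations are given as a 3x3 rotation matrix whose columns are the frame's x, y, z axes.
In Python, from station import status, optics, arm gives the robot as it stands. The module is installed in compiled form; this text tells all that it offers.
- The arm moves only by the shell command python3 -m pendant 'ROWS' [FORCE]. ROWS is JSON, a list of rows, each an object of numbers: "dx", "dy", "dz": the shift along the tool's x, y, z in cm; "turn": the turn about the tool's z in rad; "claw": the finger opening in cm, from 0 to 9.18. In form: [{"dx": .., "dy": .., "dz": .., "turn": .., "claw": ..}, ...]. A call has exactly 5 rows; each row shifts and turns the pose as measured when the row begins, along the tool's axes as they then stand; what a row does not reach is not made up. A row lasts 1/12 s, in which the tool goes at most 41.7 mm and 7.16 degrees, less where a joint would pass 70% of its speed; a pose out of reach is approached as far as the arm can. A call with a gripper value outside its range is refused whole. The fingers move at their own pace and stop on an object; FORCE is the grip in N (left out, the last holds). Time passes only in rows, so rows that do not move let the fingers close, or fill a call up. It gives the time, the measured TCP pose, the force and the opening at its end, in the units of the state.
- status.read_state(): the state, without advancing time (a new reading comes with each control period).
- optics.get_image(name): name is "scene" or "top" or "wrist"; returns a dict with "pixels" (384x512x3 uint8, red, green, blue), "intrinsics" (3x3 intrinsics, pixels), "cam_to_world" (4x4, takes a point from camera to world coordinates); the wrist camera has in their place "tool_from_camera" (4x4, takes a point from camera to tool coordinates, whose origin is the TCP and whose axes are the tool frame's). Camera axes: x right, y down, z forward; pixel columns grow to the right and rows downward; lengths in m; the calibration is good to about 2 mm. A picture is of the moment at which its call begins: read the wrist's pose just before it. There is no depth.
- arm.hand_in(): hands the job in, once; it reports no verdict.
The state is a dict: "time_s": time; "joint_positions": joint angles; "joint_velocities": joint speeds; "joint_torque": joint torques, N m; "position": TCP position; "tool_rot": TCP orientation; "contact_force": force on the tool from outside, world axes, zero at the start; "ft_torque": the same for the moment, N m; "grip_width": opening from 0.0 (shut) to 1.0 (fully open).
Only numpy, scipy, OpenCV 4.12 (cv2) and the standard library are available. Lean on these libraries where they do the work, as an engineer would, in place of code of your own. Each camera call takes 0.05 s, during which the arm holds its last target. There are 200 camera calls.

## Working session

There is one attempt and no reset: what is moved stays moved. The work goes in short steps, Python scripts to look and compute and a shell command to move; the robot and the scene stay as the last step left them, time stands still between calls to the robot, and variables do not carry over. Pictures are saved under pics/ and viewed, about 8 in all and at most 12, crops included, and the job is handed in when it is done.

```bash
mkdir -p pics
python3 - <<'E'
from station import status, optics, arm
import cv2,json,numpy as np
s=status.read_state(); print(s['time_s'],s['position'],np.round(s['tool_rot'],3).tolist(),s['grip_width'])
for n in ('top','scene'):
    d=optics.get_image(n); cv2.imwrite(f'pics/{n}0.png',d['pixels'][:,:,::-1]); np.savez(f'{n}.npz',K=d['intrinsics'],T=d['cam_to_world'])
    print(n,np.round(d['intrinsics'],2).tolist(),np.round(d['cam_to_world'],4).tolist())
E
```

```text
0.0 [0.25461404 0.59735098 0.25068091] [[0.392, 0.92, -0.001], [0.92, -0.392, -0.002], [-0.002, -0.0, -1.0]] 1.0011634881396994
top [[377.7, 0.0, 258.8], [0.0, 377.7, 191.36], [0.0, 0.0, 1.0]] [[-0.0088, -0.9805, 0.1963, 0.4112], [-0.9999, 0.0064, -0.0131, -0.0081], [0.0116, -0.1964, -0.9805, 1.07], [0.0, 0.0, 0.0, 1.0]]
scene [[360.51, 0.0, 253.86], [0.0, 360.51, 188.57], [0.0, 0.0, 1.0]] [[0.3093, 0.7273, -0.6126, 1.1552], [0.9509, -0.2417, 0.1932, -0.2112], [-0.0075, -0.6423, -0.7664, 0.7734], [0.0, 0.0, 0.0, 1.0]]
```

View pics/top0.png

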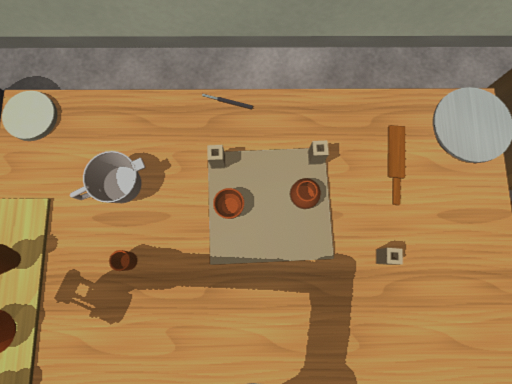

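View pics/scene0.png

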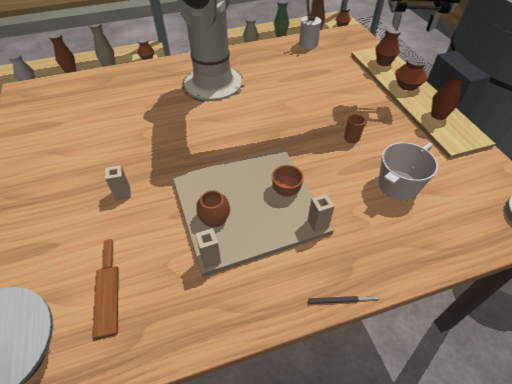

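The top view shows the bowl at (228,203), jar (305,193), beaker (122,260) on the left and the loose prop (395,256) on the right; shelf corners are about (209,151), (326,149), (332,256), (210,262). I'll enlarge it for exact pixels.

Run:
```python
import cv2,numpy as np
im=cv2.imread('pics/top0.png')
def crop(x,y,w,h,s=4):
    c=cv2.resize(im[y:y+h,x:x+w],None,fx=s,fy=s,interpolation=cv2.INTER_CUBIC)
    for k in range(0,w,10):
        cv2.line(c,(k*s,0),(k*s,6 if k%50 else 14),(255,255,0),1)
        if k%20==0: cv2.putText(c,str(x+k),(k*s,22),0,.35,(255,255,0),1)
    for k in range(0,h,10):
        cv2.line(c,(0,k*s),(6,k*s),(255,255,0),1)
        if k%20==0: cv2.putText(c,str(y+k),(8,k*s+4),0,.35,(255,255,0),1)
    return c
A=crop(200,135,140,140); B=np.vstack([crop(100,235,48,50,5),crop(372,232,48,50,5)])
o=np.zeros((560,800,3),np.uint8); o[:,:560]=A; o[:500,560:800]=B; cv2.imwrite('pics/crop.png',o)
```

```text
(no output)
```

View pics/crop.png

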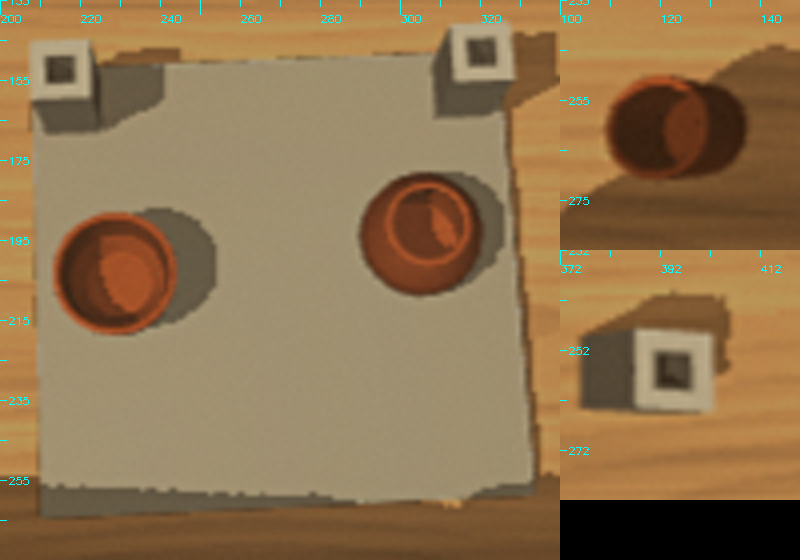

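```bash
cat > geo.py <<'E'
import numpy as np
d=np.load('top.npz');K,T=d['K'],d['T']
def ray(px,z,K=K,T=T):
    r=T[:3,:3]@np.linalg.solve(K,[*px,1]); return (T[:3,3]+r*(z-T[2,3])/r[2])[:2]
E
python3 - <<'E'
from geo import *
from scipy.optimize import least_squares
P=dict(bowl=((228.5,202.9),.075),jarm=((307.1,190.4),.095),jarb=((304.9,193.1),.06),beaker=((119.2,260.1),.075),
c1=((386.6,247.6),.09),c2=((402.4,248.2),.09),c3=((402,263.8),.09),c4=((386.4,263.2),.09),pa=((214.9,152.1),.11),pb=((319.9,147.6),.11),
nl=((209.6,263.6),.02),nr=((333.4,258.1),.02))
W={k:ray(*v) for k,v in P.items()}
for k,v in W.items(): print(k,np.round(v,4))
L=dict(pa=(.13,.14),pb=(.13,-.14),nl=(-.16,.17),nr=(-.16,-.17))
R=lambda t:np.array([[np.cos(t),-np.sin(t)],[np.sin(t),np.cos(t)]])
f=lambda p:np.concatenate([R(p[2])@L[k]+p[:2]-W[k] for k in L])
s=least_squares(f,[.5,0,0]);print('shelf',s.x,np.round(s.fun*1e3,1))
print('propgoal',R(s.x[2])@[-.13,0]+s.x[:2])
print('bowl-jar',np.linalg.norm(W['bowl']-W['jarm']),np.linalg.norm(W['bowl']-W['jarb']))
print('angle line',np.arctan2(*(W['bowl']-W['jarm'])[::-1])-np.pi/2)
C=[W['c%d'%i] for i in range(1,5)];print('propc',np.mean(C,0))
for i in range(4): e=C[(i+1)%4]-C[i]; print(np.linalg.norm(e),np.degrees(np.arctan2(e[1],e[0])))
E
```

```text
bowl [0.5796 0.0597]
jarm [ 0.6082 -0.1486]
jarb [ 0.6078 -0.1474]
beaker [0.4318 0.3406]
c1 [ 0.4573 -0.3496]
c2 [ 0.4554 -0.3904]
c3 [ 0.416  -0.3861]
c4 [ 0.4178 -0.3461]
pa [0.71   0.0942]
pb [ 0.721  -0.1845]
nl [0.4214 0.1138]
nr [ 0.4333 -0.2253]
shelf [ 0.58643739 -0.04988215  0.03677523] [ 1.2  0.6  0.5 -0.5 -1.1  0.3 -0.5 -0.4]
propgoal [ 0.45652528 -0.05466185]
bowl-jar 0.21026181703228736 0.20899422063547457
angle line 0.13654779816257734
propc [ 0.43663187 -0.36804687]
0.04085461669229806 -92.62365980923565
0.0397331386468499 173.724973635269
0.04001332341087507 87.33929180917924
0.03966259198132254 -5.064456298710018
```

Shelf fit residuals are about 1 mm. The bowl–jar distance comes out at 210 mm, which matches the brief. I'll do the beaker first, turning the jaws square to the bowl–jar line.

```bash
cat >> geo.py <<'E'
def go(x,y,z,yaw=None):
    from station import status
    s=status.read_state();R=np.array(s['tool_rot']);p=np.array(s['position'])
    d=R.T@(np.array([x,y,z])-p)*100; yw=np.arctan2(R[1,0],R[0,0])
    out='t %.2f pos %s yaw %.3f tilt %.3f d(cm) %s F %s w %.3f'%(s['time_s'],np.round(p,4),yw,np.arccos(-R[2,2]),np.round(d,2),np.round(s['contact_force'],1),s['grip_width'])
    if yaw is not None: out+=' turn %.3f'%(((yw-yaw+np.pi/2)%np.pi)-np.pi/2)
    print(out)
E
R='{"dx":0,"dy":0,"dz":1.0,"turn":0.115,"claw":9.18}'
python3 -m pendant '[{"dx":0,"dy":0,"dz":1.2,"turn":0.115,"claw":9.18},{"dx":0,"dy":0,"dz":1.2,"turn":0.115,"claw":9.18},{"dx":0,"dy":0,"dz":1.2,"turn":0.115,"claw":9.18},{"dx":0,"dy":0,"dz":1.2,"turn":0.115,"claw":9.18},{"dx":0,"dy":0,"dz":1.2,"turn":0.115,"claw":9.18}]' 15
python3 -m pendant '[{"dx":0,"dy":0,"dz":0,"turn":0.115,"claw":9.18},{"dx":0,"dy":0,"dz":0,"turn":0.115,"claw":9.18},{"dx":0,"dy":0,"dz":0,"turn":0.115,"claw":9.18},{"dx":0,"dy":0,"dz":0,"turn":0.115,"claw":9.18},{"dx":0,"dy":0,"dz":0,"turn":0,"claw":9.18}]'
python3 -c "from geo import *;go(.4318,.3406,.19,.1365)"
```

```text
time_s: 0.52
position: [0.2551, 0.5978, 0.1895]
tool_rot: [[0.842, 0.54, -0.001], [0.54, -0.842, 0.0], [-0.0, -0.001, -1.0]]
contact_force: [-0.9, 1.0, -0.1]
grip_width: 0.999
time_s: 0.93
position: [0.2534, 0.593, 0.1816]
tool_rot: [[0.997, 0.082, -0.006], [0.082, -0.997, -0.012], [-0.007, 0.012, -1.0]]
contact_force: [0.3, 0.4, 0.1]
grip_width: 0.993
t 0.93 pos [0.2534 0.593  0.1816] yaw 0.082 tilt 0.013 d(cm) [15.71 26.63 -0.64] F [0.3 0.4 0.1] w 0.993 turn -0.054
```

```bash
python3 -m pendant '[{"dx":1.9,"dy":3.2,"dz":0,"turn":-0.05,"claw":9.18},{"dx":1.9,"dy":3.2,"dz":0,"turn":0,"claw":9.18},{"dx":1.9,"dy":3.2,"dz":0,"turn":0,"claw":9.18},{"dx":1.9,"dy":3.2,"dz":0,"turn":0,"claw":9.18},{"dx":1.9,"dy":3.2,"dz":0,"turn":0,"claw":9.18}]'  >/dev/null
python3 -m pendant '[{"dx":1.9,"dy":3.2,"dz":0,"turn":0,"claw":9.18},{"dx":1.9,"dy":3.2,"dz":0,"turn":0,"claw":9.18},{"dx":1.9,"dy":3.2,"dz":0,"turn":0,"claw":9.18},{"dx":0,"dy":0,"dz":0,"turn":0,"claw":9.18},{"dx":0,"dy":0,"dz":0,"turn":0,"claw":9.18}]'  >/dev/null
python3 -c "from geo import *;go(.4318,.3406,.061,.1365)"
```

```text
t 1.77 pos [0.4432 0.3528 0.179 ] yaw 0.182 tilt 0.017 d(cm) [-1.19  0.85 11.82] F [-1.4  0.6 -0.3] w 1.002 turn 0.046
```

```bash
python3 -m pendant '[{"dx":-1.2,"dy":0.8,"dz":1,"turn":0.045,"claw":9.18},{"dx":0,"dy":0,"dz":1.5,"turn":0,"claw":9.18},{"dx":0,"dy":0,"dz":1.5,"turn":0,"claw":9.18},{"dx":0,"dy":0,"dz":0,"turn":0,"claw":9.18},{"dx":0,"dy":0,"dz":0,"turn":0,"claw":9.18}]'  >/dev/null
python3 - <<'E'
from geo import *;go(.4318,.3406,.061,.1365)
from station import status,optics
import cv2
s=status.read_state();d=optics.get_image('wrist')
im=d['pixels'][:,:,::-1].copy()
M=d['tool_from_camera'];R=np.array(s['tool_rot']);p=np.array(s['position'])
def proj(w):
    t=R.T@(np.array(w)-p); c=np.linalg.inv(M)@[*t,1]; q=d['intrinsics']@c[:3]; return tuple(int(round(a)) for a in q[:2]/q[2])
for z,r in ((.075,.027),(0,.025)):
    pts=[proj([.4318+r*np.cos(a),.3406+r*np.sin(a),z]) for a in np.linspace(0,6.28,40)]
    cv2.polylines(im,[np.array(pts)],1,(0,255,0),1)
cv2.imwrite('pics/w1.png',im)
E
```

```text
t 2.18 pos [0.432  0.343  0.1387] yaw 0.147 tilt 0.016 d(cm) [0.03 0.14 7.77] F [ 0.6 -0.5  0.9] w 1.000 turn 0.011
```

View pics/w1.png

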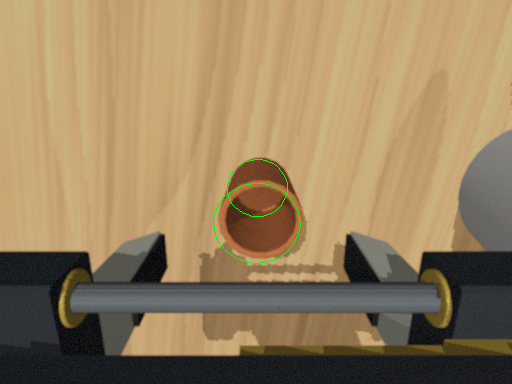

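The wrist view agrees: the predicted rim circle (258,222) lies on the real rim to within about 3 px. Descending and gripping.

```bash
python3 -m pendant '[{"dx":0,"dy":0.1,"dz":2,"turn":0,"claw":9.18},{"dx":0,"dy":0,"dz":2,"turn":0,"claw":9.18},{"dx":0,"dy":0,"dz":2,"turn":0,"claw":9.18},{"dx":0,"dy":0,"dz":1.5,"turn":0,"claw":9.18},{"dx":0,"dy":0,"dz":0,"turn":0,"claw":9.18}]'  >/dev/null
python3 -c "from geo import *;go(.4318,.3406,.061,.1365)"
```

```text
t 2.65 pos [0.4333 0.348  0.067 ] yaw 0.157 tilt 0.005 d(cm) [-0.26  0.71  0.61] F [-0.2 -1.1 -0.3] w 0.998 turn 0.021
```

```bash
python3 -m pendant '[{"dx":-0.3,"dy":0.7,"dz":0.5,"turn":0.02,"claw":9.18},{"dx":0,"dy":0,"dz":0,"turn":0,"claw":9.18},{"dx":0,"dy":0,"dz":0,"turn":0,"claw":9.18},{"dx":0,"dy":0,"dz":0,"turn":0,"claw":6.5},{"dx":0,"dy":0,"dz":0,"turn":0,"claw":6.5}]'  >/dev/null
python3 -c "from geo import *;go(.4318,.3406,.061,.1365)"
python3 -m pendant '[{"dx":0,"dy":0,"dz":0,"turn":0,"claw":4},{"dx":0,"dy":0,"dz":0,"turn":0,"claw":4},{"dx":0,"dy":0,"dz":0,"turn":0,"claw":4},{"dx":0,"dy":0,"dz":0,"turn":0,"claw":4},{"dx":0,"dy":0,"dz":0,"turn":0,"claw":4}]' 15 >/dev/null
python3 -c "from geo import *;go(.4318,.3406,.2,.1365)"
```

```text
t 3.07 pos [0.4326 0.3427 0.0658] yaw 0.138 tilt 0.002 d(cm) [-0.11  0.2   0.48] F [ 1.2  0.1 -0.9] w 0.902 turn 0.002
t 3.48 pos [0.4341 0.3439 0.0682] yaw 0.138 tilt 0.006 d(cm) [ -0.2    0.28 -13.18] F [ 0.1  0.3 -1.1] w 0.590 turn 0.002
```

```bash
python3 -m pendant '[{"dx":0,"dy":0,"dz":-1.5,"turn":0,"claw":4},{"dx":0,"dy":0,"dz":-3.0,"turn":0,"claw":4},{"dx":0,"dy":0,"dz":-3,"turn":0,"claw":4},{"dx":0,"dy":0,"dz":-3,"turn":0,"claw":4},{"dx":0,"dy":0,"dz":-3,"turn":0,"claw":4}]'  >/dev/null
python3 -c "from geo import *;go(.5937,-.0442,.21,.1365)"
```

```text
t 3.90 pos [0.4272 0.3386 0.1977] yaw 0.139 tilt 0.018 d(cm) [11.18 40.23 -0.94] F [ 0.2 -0.5 -2.1] w 0.585 turn 0.002
```

```bash
python3 -m pendant '[{"dx":0.5,"dy":2,"dz":-0.5,"turn":0,"claw":4},{"dx":0.9,"dy":3.4,"dz":-0.5,"turn":0,"claw":4},{"dx":0.9,"dy":3.4,"dz":0,"turn":0,"claw":4},{"dx":0.9,"dy":3.4,"dz":0,"turn":0,"claw":4},{"dx":0.9,"dy":3.4,"dz":0,"turn":0,"claw":4}]'  >/dev/null
python3 -c "from geo import *;go(.5937,-.0442,.21,.1365)"
python3 -m pendant '[{"dx":0.9,"dy":3.4,"dz":0,"turn":0,"claw":4},{"dx":0.9,"dy":3.4,"dz":0,"turn":0,"claw":4},{"dx":0.9,"dy":3.4,"dz":0,"turn":0,"claw":4},{"dx":0.9,"dy":3.4,"dz":0,"turn":0,"claw":4},{"dx":0.9,"dy":3.0,"dz":0,"turn":0,"claw":4}]'  >/dev/null
python3 -c "from geo import *;go(.5937,-.0442,.21,.1365)"
```

```text
t 4.32 pos [0.49   0.1997 0.2166] yaw 0.159 tilt 0.004 d(cm) [ 6.37 25.73  0.59] F [ 1.9 -0.6 -2.6] w 0.591 turn 0.023
t 4.73 pos [0.5607 0.034  0.2149] yaw 0.161 tilt 0.007 d(cm) [2.01 8.24 0.46] F [ 1.1 -0.4 -1.9] w 0.589 turn 0.024
```

```bash
python3 -m pendant '[{"dx":0.8,"dy":3,"dz":0,"turn":0.02,"claw":4},{"dx":0.8,"dy":3,"dz":0,"turn":0,"claw":4},{"dx":0.4,"dy":2,"dz":0.4,"turn":0,"claw":4},{"dx":0,"dy":0,"dz":0.0,"turn":0,"claw":4},{"dx":0,"dy":0,"dz":0,"turn":0,"claw":4}]'  >/dev/null
python3 -c "from geo import *;go(.5937,-.0442,.088,.1365)"
```

```text
t 5.15 pos [ 0.593  -0.0578  0.2078] yaw 0.126 tilt 0.012 d(cm) [ 0.38 -1.38 11.97] F [ 0.5  1.  -1.7] w 0.588 turn -0.010
```

```bash
python3 -m pendant '[{"dx":0.3,"dy":-1.3,"dz":0,"turn":0,"claw":4},{"dx":0,"dy":0,"dz":1.5,"turn":0,"claw":4},{"dx":0,"dy":0,"dz":2.5,"turn":0,"claw":4},{"dx":0,"dy":0,"dz":2,"turn":0,"claw":4},{"dx":0,"dy":0,"dz":0,"turn":0,"claw":4}]'  >/dev/null
python3 -c "from geo import *;go(.5937,-.0442,.088,.1365)"
```

```text
t 5.57 pos [ 0.593  -0.0358  0.1464] yaw 0.132 tilt 0.010 d(cm) [0.02 0.85 5.84] F [-1.3  0.6 -2.9] w 0.588 turn -0.005
```

```bash
python3 -m pendant '[{"dx":0,"dy":0.5,"dz":1,"turn":0,"claw":4},{"dx":0,"dy":0,"dz":1,"turn":0,"claw":4},{"dx":0,"dy":0,"dz":1,"turn":0,"claw":4},{"dx":0,"dy":0,"dz":1,"turn":0,"claw":4},{"dx":0,"dy":0,"dz":0,"turn":0,"claw":4}]'  >/dev/null
python3 - <<'E'
from geo import *;go(.5937,-.0442,.088,.1365)
from station import optics
import cv2
o=[cv2.resize(optics.get_image(n)['pixels'][y:y+170,x:x+200,::-1],None,fx=2,fy=2,interpolation=2) for n,x,y in (('scene',160,120),('top',180,110))]
cv2.imwrite('pics/p1.png',np.hstack(o))
E
```

```text
t 5.98 pos [ 0.5939 -0.0347  0.1051] yaw 0.139 tilt 0.009 d(cm) [-0.14  0.94  1.71] F [-0.8 -0.2 -1.9] w 0.589 turn 0.002
```

View pics/p1.png

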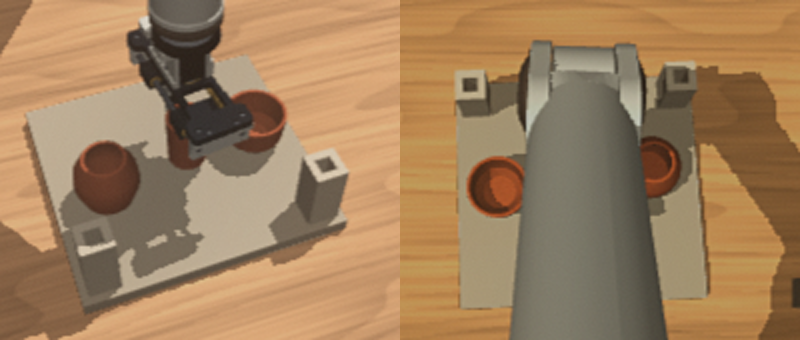

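The beaker (left half, about (183,150)) hangs upright between bowl and jar, clear of both. Lowering the last 17 mm.

```bash
python3 -m pendant '[{"dx":-0.1,"dy":0.6,"dz":0.2,"turn":0,"claw":4},{"dx":0,"dy":0.3,"dz":0.4,"turn":0,"claw":4},{"dx":0,"dy":0.2,"dz":0.4,"turn":0,"claw":4},{"dx":0,"dy":0,"dz":0.2,"turn":0,"claw":4},{"dx":0,"dy":0,"dz":0,"turn":0,"claw":4}]'  >/dev/null
python3 -c "from geo import *;go(.5937,-.0442,.088,.1365)"
```

```text
t 6.50 pos [ 0.5976 -0.0487  0.096 ] yaw 0.137 tilt 0.002 d(cm) [-0.32 -0.5   0.81] F [ 0.1  0.5 -1.4] w 0.588 turn 0.000
```

```bash
python3 -m pendant '[{"dx":-0.3,"dy":-0.4,"dz":0.3,"turn":0,"claw":4},{"dx":0,"dy":0,"dz":0.2,"turn":0,"claw":4},{"dx":0,"dy":0,"dz":0.2,"turn":0,"claw":4},{"dx":0,"dy":0,"dz":0,"turn":0,"claw":4},{"dx":0,"dy":0,"dz":0,"turn":0,"claw":4}]'  >/dev/null
python3 -c "from geo import *;go(.5937,-.0442,.088,.1365)"
```

```text
t 6.92 pos [ 0.5936 -0.0446  0.0884] yaw 0.137 tilt 0.002 d(cm) [ 0.02 -0.03  0.04] F [ 1.4 -1.  -1. ] w 0.583 turn 0.000
```

```bash
python3 -m pendant '[{"dx":0,"dy":0,"dz":0.15,"turn":0,"claw":4},{"dx":0,"dy":0,"dz":0,"turn":0,"claw":4},{"dx":0,"dy":0,"dz":0.1,"turn":0,"claw":4},{"dx":0,"dy":0,"dz":0,"turn":0,"claw":4},{"dx":0,"dy":0,"dz":0,"turn":0,"claw":4}]'  >/dev/null
python3 -c "from geo import *;go(.5937,-.0442,.088,.1365)"
```

```text
t 7.33 pos [ 0.5947 -0.0442  0.0881] yaw 0.137 tilt 0.002 d(cm) [-0.1  -0.01  0.01] F [ 0.3  0.4 -1.8] w 0.589 turn 0.001
```

```bash
python3 -m pendant '[{"dx":0,"dy":0,"dz":0.2,"turn":0,"claw":4},{"dx":0,"dy":0,"dz":0.2,"turn":0,"claw":4},{"dx":0,"dy":0,"dz":0.1,"turn":0,"claw":4},{"dx":0,"dy":0,"dz":0,"turn":0,"claw":4},{"dx":0,"dy":0,"dz":0,"turn":0,"claw":4}]'  >/dev/null
python3 -c "from geo import *;go(.5937,-.0442,.088,.1365)"
```

```text
t 7.75 pos [ 0.5951 -0.0442  0.0879] yaw 0.137 tilt 0.002 d(cm) [-0.14 -0.02 -0.01] F [ 0.1  0.9 -2.4] w 0.589 turn 0.001
```

```bash
python3 -m pendant '[{"dx":0,"dy":0,"dz":0.4,"turn":0,"claw":4},{"dx":0,"dy":0,"dz":0,"turn":0,"claw":4},{"dx":0,"dy":0,"dz":0,"turn":0,"claw":4},{"dx":0,"dy":0,"dz":0,"turn":0,"claw":4},{"dx":0,"dy":0,"dz":0,"turn":0,"claw":4}]'  >/dev/null
python3 -c "from geo import *;go(.5937,-.0442,.088,.1365)"
```

```text
t 8.17 pos [ 0.5958 -0.0445  0.085 ] yaw 0.137 tilt 0.003 d(cm) [-0.2  -0.05 -0.3 ] F [-1.3 -0.2  5. ] w 0.588 turn 0.000
```

Fz has jumped to +5 N, so the foot is on the shelf. Release, then rise.

```bash
python3 -m pendant '[{"dx":0,"dy":0,"dz":0,"turn":0,"claw":5.6},{"dx":0,"dy":0,"dz":0,"turn":0,"claw":6},{"dx":0,"dy":0,"dz":0,"turn":0,"claw":7},{"dx":0,"dy":0,"dz":0,"turn":0,"claw":8},{"dx":0,"dy":0,"dz":0,"turn":0,"claw":8}]'  >/dev/null
python3 -c "from geo import *;go(.5937,-.0442,.088,.1365)"
```

```text
t 8.58 pos [ 0.5962 -0.0444  0.0844] yaw 0.137 tilt 0.003 d(cm) [-0.24 -0.05 -0.36] F [-0.3  0.6  0.9] w 0.819 turn 0.001
```

```bash
python3 -m pendant '[{"dx":0,"dy":0,"dz":-1,"turn":0,"claw":8.5},{"dx":0,"dy":0,"dz":-2,"turn":0,"claw":8.5},{"dx":0,"dy":0,"dz":-3,"turn":0,"claw":8.5},{"dx":0,"dy":0,"dz":-3,"turn":0,"claw":8.5},{"dx":0,"dy":0,"dz":-3,"turn":0,"claw":8.5}]'  >/dev/null
python3 -c "from geo import *;go(.4366,-.368,.2,1.499)"
```

```text
t 9.00 pos [ 0.5901 -0.0442  0.2023] yaw 0.137 tilt 0.014 d(cm) [-19.64  29.97   0.38] F [ 1.2  0.6 -0.1] w 0.925 turn -1.362
```

```bash
python3 -m pendant '[{"dx":0,"dy":0,"dz":0,"turn":0.1,"claw":9.18},{"dx":0,"dy":0,"dz":0,"turn":0.1,"claw":9.18},{"dx":-1.8,"dy":3,"dz":0,"turn":0,"claw":9.18},{"dx":-1.8,"dy":3,"dz":0,"turn":0,"claw":9.18},{"dx":-1.8,"dy":3,"dz":0,"turn":0,"claw":9.18}]'  >/dev/null
python3 -c "from geo import *;go(.4366,-.368,.19,-.072)"
```

```text
t 9.42 pos [ 0.5403 -0.1226  0.2167] yaw -0.057 tilt 0.013 d(cm) [-8.98 25.12  2.39] F [-0.4 -1.6  1.2] w 0.999 turn 0.015
```

```bash
python3 -m pendant '[{"dx":-1.2,"dy":3.4,"dz":0.4,"turn":0,"claw":9.18},{"dx":-1.2,"dy":3.4,"dz":0.4,"turn":0,"claw":9.18},{"dx":-1.2,"dy":3.4,"dz":0.4,"turn":0,"claw":9.18},{"dx":-1.2,"dy":3.4,"dz":0.4,"turn":0,"claw":9.18},{"dx":-1.2,"dy":3.4,"dz":0.4,"turn":0,"claw":9.18}]'  >/dev/null
python3 -c "from geo import *;go(.4366,-.368,.19,-.072)"
```

```text
t 9.83 pos [ 0.4687 -0.2933  0.2006] yaw -0.051 tilt 0.021 d(cm) [-2.84  7.64  0.94] F [0.2 0.  0.7] w 1.001 turn 0.021
```

```bash
python3 -m pendant '[{"dx":-1,"dy":3,"dz":0.4,"turn":0.02,"claw":9.18},{"dx":-1,"dy":3,"dz":0.4,"turn":0,"claw":9.18},{"dx":-0.4,"dy":0.7,"dz":0.2,"turn":0,"claw":9.18},{"dx":0,"dy":0,"dz":0,"turn":0,"claw":9.18},{"dx":0,"dy":0,"dz":0,"turn":0,"claw":9.18}]'  >/dev/null
python3 -c "from geo import *;go(.4366,-.368,.15,-.072)"
```

```text
t 10.25 pos [ 0.4326 -0.372   0.1929] yaw -0.087 tilt 0.022 d(cm) [ 0.27 -0.43  4.3 ] F [-0.1  0.4  0. ] w 1.003 turn -0.015
```

```bash
python3 -m pendant '[{"dx":0.3,"dy":-0.4,"dz":1.5,"turn":-0.015,"claw":9.18},{"dx":0,"dy":0,"dz":1.5,"turn":0,"claw":9.18},{"dx":0,"dy":0,"dz":0,"turn":0,"claw":9.18},{"dx":0,"dy":0,"dz":0,"turn":0,"claw":9.18},{"dx":0,"dy":0,"dz":0,"turn":0,"claw":9.18}]'  >/dev/null
python3 - <<'E'
from geo import *;go(.4366,-.368,.071,-.072)
from station import status,optics
import cv2
s=status.read_state();d=optics.get_image('wrist')
im=d['pixels'][:,:,::-1].copy()
M=d['tool_from_camera'];R=np.array(s['tool_rot']);p=np.array(s['position'])
def proj(w):
    t=R.T@(np.array(w)-p); c=np.linalg.inv(M)@[*t,1]; q=d['intrinsics']@c[:3]; return tuple(int(round(a)) for a in q[:2]/q[2])
for z in (.09,0):
    pts=[proj([.4366+.02828*np.cos(a-.072),-.368+.02828*np.sin(a-.072),z]) for a in np.pi/4*np.array([1,3,5,7])]
    cv2.polylines(im,[np.array(pts)],1,(0,255,0),1)
t=optics.get_image('top')['pixels'][110:280,180:352,::-1]
t=cv2.resize(t,None,fx=2.2,fy=2.2,interpolation=2)[:288,:372]
o=np.hstack([cv2.resize(im,(420,315))[:288],t]);cv2.imwrite('pics/w2.png',o)
E
```

```text
t 10.67 pos [ 0.4422 -0.3622  0.1657] yaw -0.063 tilt 0.027 d(cm) [-0.78  0.64  9.45] F [ 0.3  0.7 -0.2] w 1.001 turn 0.009
```

View pics/w2.png

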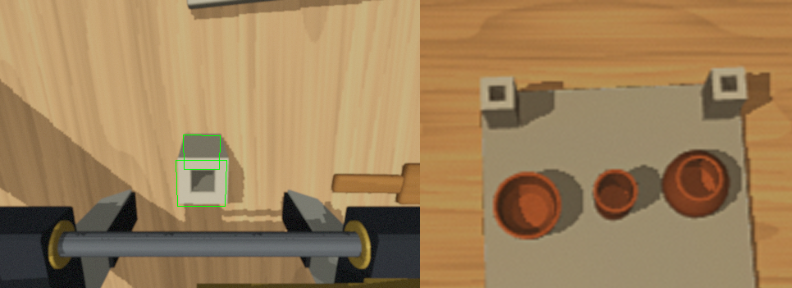

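The prop outline lies on its real top, centred at about (202,182) in the shrunken wrist view. In the top view the beaker (615,193) stands in line, midway between bowl and jar. Descending on the prop.

```bash
python3 -m pendant '[{"dx":-0.7,"dy":0.6,"dz":0,"turn":0,"claw":9.18},{"dx":0,"dy":0,"dz":1,"turn":0,"claw":9.18},{"dx":0,"dy":0,"dz":1,"turn":0,"claw":9.18},{"dx":0,"dy":0,"dz":0,"turn":0,"claw":9.18},{"dx":0,"dy":0,"dz":0,"turn":0,"claw":9.18}]'  >/dev/null
python3 -c "from geo import *;go(.4366,-.368,.071,-.072)"
```

```text
t 11.18 pos [ 0.4358 -0.3697  0.1461] yaw -0.064 tilt 0.031 d(cm) [-0.16 -0.18  7.51] F [-0.6 -0.1  0.2] w 0.998 turn 0.008
```

```bash
python3 -m pendant '[{"dx":-0.2,"dy":-0.2,"dz":1.5,"turn":0,"claw":9.18},{"dx":0,"dy":0,"dz":2,"turn":0,"claw":9.18},{"dx":0,"dy":0,"dz":2,"turn":0,"claw":9.18},{"dx":0,"dy":0,"dz":1.2,"turn":0,"claw":9.18},{"dx":0,"dy":0,"dz":0,"turn":0,"claw":9.18}]'  >/dev/null
python3 -c "from geo import *;go(.4366,-.368,.071,-.072);from station import status;print(np.round(status.read_state()['tool_rot'],3))"
```

```text
t 11.60 pos [ 0.4367 -0.3689  0.0771] yaw -0.065 tilt 0.033 d(cm) [-0.03 -0.09  0.61] F [ 0.3 -0.2 -0.1] w 1.003 turn 0.007
[[ 0.997 -0.065  0.033]
 [-0.065 -0.998 -0.003]
 [ 0.033  0.001 -0.999]]
```

```bash
python3 -m pendant '[{"dx":0,"dy":-0.1,"dz":0.3,"turn":0,"claw":7},{"dx":0,"dy":0,"dz":0,"turn":0,"claw":5},{"dx":0,"dy":0,"dz":0,"turn":0,"claw":3},{"dx":0,"dy":0,"dz":0,"turn":0,"claw":3},{"dx":0,"dy":0,"dz":0,"turn":0,"claw":3}]' 20 >/dev/null
python3 -c "from geo import *;go(.4366,-.368,.071,-.072)"
python3 -m pendant '[{"dx":0,"dy":0,"dz":0,"turn":0,"claw":3},{"dx":0,"dy":0,"dz":0,"turn":0,"claw":3},{"dx":0,"dy":0,"dz":0,"turn":0,"claw":3},{"dx":0,"dy":0,"dz":0,"turn":0,"claw":3},{"dx":0,"dy":0,"dz":0,"turn":0,"claw":3}]' 20 >/dev/null
python3 -c "from geo import *;go(.4366,-.368,.071,-.072)"
```

```text
t 12.02 pos [ 0.4377 -0.3688  0.0758] yaw -0.065 tilt 0.034 d(cm) [-0.13 -0.07  0.47] F [0.  1.  0.4] w 0.689 turn 0.007
t 12.43 pos [ 0.4384 -0.3696  0.078 ] yaw -0.065 tilt 0.037 d(cm) [-0.21 -0.15  0.69] F [-0.3  0.6 -0.4] w 0.440 turn 0.007
```

```bash
python3 -m pendant '[{"dx":0,"dy":0,"dz":-1,"turn":0,"claw":3},{"dx":0,"dy":0,"dz":-3,"turn":0,"claw":3},{"dx":0,"dy":0,"dz":-3,"turn":0,"claw":3},{"dx":0,"dy":0,"dz":-2,"turn":-0.05,"claw":3},{"dx":0,"dy":0,"dz":0,"turn":-0.05,"claw":3}]' >/dev/null
python3 -c "from geo import *;go(.4565,-.0547,.16,.037)"
```

```text
t 12.85 pos [ 0.4323 -0.3669  0.1697] yaw 0.036 tilt 0.029 d(cm) [  3.52 -31.11   1.01] F [ 1.1 -0.9 -2.3] w 0.435 turn -0.001
```

```bash
python3 -m pendant '[{"dx":0.3,"dy":-2,"dz":0,"turn":0,"claw":3},{"dx":0.3,"dy":-3,"dz":0,"turn":0,"claw":3},{"dx":0.4,"dy":-3.4,"dz":0,"turn":0,"claw":3},{"dx":0.4,"dy":-3.4,"dz":0,"turn":0,"claw":3},{"dx":0.4,"dy":-3.4,"dz":0,"turn":0,"claw":3}]' >/dev/null
python3 -c "from geo import *;go(.4565,-.0547,.16,.037)"
```

```text
t 13.27 pos [ 0.4439 -0.2214  0.1749] yaw 0.022 tilt 0.037 d(cm) [  1.58 -16.66   1.32] F [-0.1 -0.5 -3. ] w 0.437 turn -0.015
```

```bash
python3 -m pendant '[{"dx":0.4,"dy":-3.4,"dz":0,"turn":-0.01,"claw":3},{"dx":0.4,"dy":-3.4,"dz":0.3,"turn":0,"claw":3},{"dx":0.3,"dy":-3.0,"dz":0.3,"turn":0,"claw":3},{"dx":0,"dy":-2,"dz":0,"turn":0,"claw":3},{"dx":0,"dy":-1,"dz":0,"turn":0,"claw":3}]' >/dev/null
python3 -c "from geo import *;go(.4565,-.0547,.14,.037)"
```

```text
t 13.68 pos [ 0.4503 -0.0813  0.1698] yaw 0.039 tilt 0.039 d(cm) [ 0.61 -2.67  2.98] F [ 0.   0.4 -2.2] w 0.435 turn 0.002
```

```bash
python3 -m pendant '[{"dx":0.5,"dy":-1.8,"dz":0.5,"turn":0,"claw":3},{"dx":0,"dy":-0.5,"dz":1,"turn":0,"claw":3},{"dx":0,"dy":0,"dz":1,"turn":0,"claw":3},{"dx":0,"dy":0,"dz":1,"turn":0,"claw":3},{"dx":0,"dy":0,"dz":0,"turn":0,"claw":3}]' >/dev/null
python3 -c "from geo import *;go(.4565,-.0547,.098,.037)"
```

```text
t 14.10 pos [ 0.4553 -0.0543  0.1344] yaw 0.046 tilt 0.040 d(cm) [-0.02  0.    3.64] F [-0.1  0.2 -2.5] w 0.432 turn 0.009
```

```bash
python3 -m pendant '[{"dx":0,"dy":0,"dz":1,"turn":0.01,"claw":3},{"dx":0,"dy":0,"dz":1,"turn":0,"claw":3},{"dx":0,"dy":0,"dz":0.5,"turn":0,"claw":3},{"dx":0,"dy":0,"dz":0,"turn":0,"claw":3},{"dx":0,"dy":0,"dz":0,"turn":0,"claw":3}]' >/dev/null
python3 - <<'E'
from geo import *;go(.4565,-.0547,.098,.037)
from station import optics
import cv2
o=[cv2.resize(optics.get_image(n)['pixels'][y:y+170,x:x+200,::-1],None,fx=2,fy=2,interpolation=2) for n,x,y in (('scene',160,100),('top',180,110))]
cv2.imwrite('pics/p2.png',np.hstack(o))
E
```

```text
t 14.52 pos [ 0.4548 -0.0593  0.107 ] yaw 0.030 tilt 0.037 d(cm) [ 0.15 -0.47  0.9 ] F [-0.8 -0.3 -1.4] w 0.435 turn -0.007
```

View pics/p2.png

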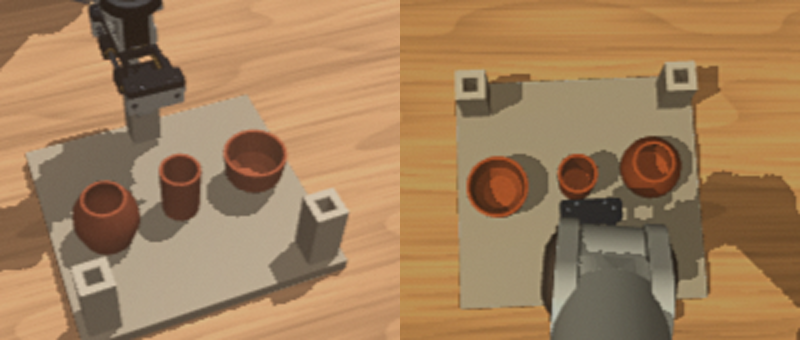

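The prop hangs upright over the near edge at its middle, clear of the beaker. Lowering until contact.

```bash
python3 -m pendant '[{"dx":0.2,"dy":-0.4,"dz":0.4,"turn":0,"claw":3},{"dx":0,"dy":0,"dz":0,"turn":0,"claw":3},{"dx":0,"dy":0,"dz":0.4,"turn":0,"claw":3},{"dx":0,"dy":0,"dz":0,"turn":0,"claw":3},{"dx":0,"dy":0,"dz":0,"turn":0,"claw":3}]' >/dev/null
python3 -c "from geo import *;go(.4565,-.0547,.098,.037)"
```

```text
t 15.03 pos [ 0.459  -0.0545  0.1002] yaw 0.031 tilt 0.041 d(cm) [-0.26  0.01  0.21] F [ 0.5 -0.5 -2.4] w 0.437 turn -0.006
```

```bash
python3 -m pendant '[{"dx":-0.25,"dy":0,"dz":0.4,"turn":0,"claw":3},{"dx":0,"dy":0,"dz":0,"turn":0,"claw":3},{"dx":0,"dy":0,"dz":0,"turn":0,"claw":3},{"dx":0,"dy":0,"dz":0,"turn":0,"claw":3},{"dx":0,"dy":0,"dz":0,"turn":0,"claw":3}]' >/dev/null
python3 -c "from geo import *;go(.4565,-.0547,.098,.037)"
```

```text
t 15.45 pos [ 0.4601 -0.0554  0.0984] yaw 0.031 tilt 0.049 d(cm) [-0.36 -0.08  0.03] F [ 1.1  0.8 -3. ] w 0.434 turn -0.006
```

```bash
python3 -m pendant '[{"dx":-0.4,"dy":0,"dz":0.5,"turn":0,"claw":3},{"dx":0,"dy":0,"dz":0,"turn":0,"claw":3},{"dx":0,"dy":0,"dz":0,"turn":0,"claw":3},{"dx":0,"dy":0,"dz":0,"turn":0,"claw":3},{"dx":0,"dy":0,"dz":0,"turn":0,"claw":3}]' >/dev/null
python3 -c "from geo import *;go(.4565,-.0547,.098,.037)"
```

```text
t 15.87 pos [ 0.4598 -0.0556  0.0952] yaw 0.031 tilt 0.056 d(cm) [-0.31 -0.1  -0.3 ] F [ 0.4  0.4 -2. ] w 0.434 turn -0.006
```

```bash
python3 -m pendant '[{"dx":-0.5,"dy":0,"dz":0.5,"turn":0,"claw":3},{"dx":0,"dy":0,"dz":0,"turn":0,"claw":3},{"dx":0,"dy":0,"dz":0,"turn":0,"claw":3},{"dx":0,"dy":0,"dz":0,"turn":0,"claw":3},{"dx":0,"dy":0,"dz":0,"turn":0,"claw":3}]' >/dev/null
python3 -c "from geo import *;go(.4565,-.0547,.098,.037)"
```

```text
t 16.28 pos [ 0.4595 -0.0558  0.0921] yaw 0.031 tilt 0.065 d(cm) [-0.26 -0.11 -0.61] F [ 0.6  0.8 -1.8] w 0.434 turn -0.006
```

Run:
```python
from station import optics,status
import cv2,numpy as np
s=status.read_state();print(np.round(s['tool_rot'],3).tolist(),s['joint_positions'],s['contact_force'],s['ft_torque'])
o=[cv2.resize(optics.get_image(n)['pixels'][y:y+h,x:x+w,::-1],(400,400),interpolation=2) for n,x,y,w,h in (('scene',190,100,80,80),('wrist',0,0,512,384))]
cv2.imwrite('pics/p3.png',np.hstack(o))
```

```text
[[0.998, 0.03, 0.064], [0.031, -0.999, -0.013], [0.063, 0.015, -0.998]] [ 0.00658948  0.35717724  0.05649454  2.19244744 -0.02041138  0.5281081
  0.10715166] [ 0.63939604  0.79763882 -1.7882251 ] [-0.05074126  0.05350503  0.03408637]
```

View pics/p3.png

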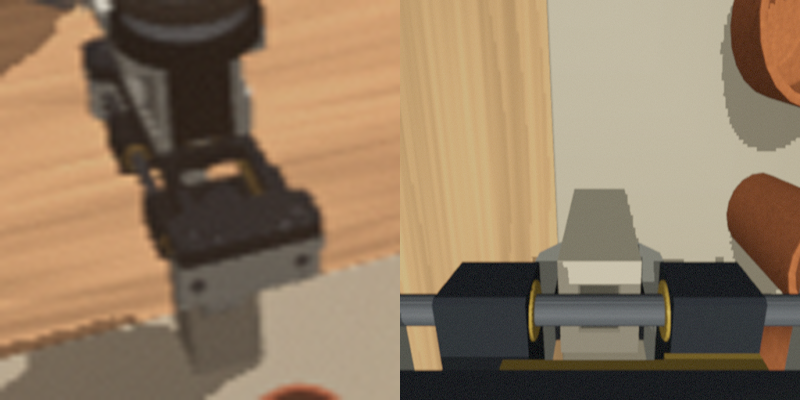

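The prop is still in the grip, with its foot edge at about (172–225, 190) in the right half, standing over the shelf. I can't tell by eye whether it touches, so I'll compute the foot's depth below the TCP.

```bash
python3 - <<'E'
from station import optics,status
import numpy as np
d=optics.get_image('wrist');K=d['intrinsics'];M=np.linalg.inv(d['tool_from_camera'])
for sy in (-.02,.02):
  for z in (-.014,-.012,.07,.074,.078,.082,.086):
    q=[K@(M@[x,sy,z,1])[:3] for x in (-.02,.02)]
    print(sy,z,[np.round(a[:2]/a[2],0).tolist() for a in q])
E
python3 -c "from geo import *;go(.4565,-.0547,.098,.037)"
```

```text
-0.02 -0.014 [[205.0, 250.0], [308.0, 251.0]]
-0.02 -0.012 [[206.0, 248.0], [307.0, 248.0]]
-0.02 0.07 [[224.0, 188.0], [288.0, 188.0]]
-0.02 0.074 [[225.0, 186.0], [288.0, 186.0]]
-0.02 0.078 [[225.0, 185.0], [287.0, 185.0]]
-0.02 0.082 [[226.0, 183.0], [287.0, 183.0]]
-0.02 0.086 [[226.0, 181.0], [286.0, 181.0]]
0.02 -0.014 [[209.0, 336.0], [304.0, 336.0]]
0.02 -0.012 [[210.0, 333.0], [303.0, 333.0]]
0.02 0.07 [[226.0, 246.0], [286.0, 246.0]]
0.02 0.074 [[226.0, 244.0], [286.0, 244.0]]
0.02 0.078 [[227.0, 241.0], [285.0, 241.0]]
0.02 0.082 [[227.0, 238.0], [285.0, 238.0]]
0.02 0.086 [[228.0, 236.0], [284.0, 236.0]]
t 16.43 pos [ 0.4595 -0.0558  0.0921] yaw 0.031 tilt 0.065 d(cm) [-0.26 -0.11 -0.61] F [-0.7 -0.7 -2. ] w 0.437 turn -0.006
```

```bash
python3 -m pendant '[{"dx":-0.4,"dy":0,"dz":0.4,"turn":0,"claw":3},{"dx":0,"dy":0,"dz":0,"turn":0,"claw":3},{"dx":0,"dy":0,"dz":0,"turn":0,"claw":3},{"dx":0,"dy":0,"dz":0,"turn":0,"claw":3},{"dx":0,"dy":0,"dz":0,"turn":0,"claw":3}]' >/dev/null
python3 -c "from geo import *;go(.4565,-.0547,.098,.037)"
```

```text
t 16.85 pos [ 0.4598 -0.0561  0.0902] yaw 0.032 tilt 0.073 d(cm) [-0.27 -0.13 -0.8 ] F [ 0.3 -0.7 -2.7] w 0.435 turn -0.005
```

```bash
python3 -m pendant '[{"dx":-0.3,"dy":0,"dz":0,"turn":0,"claw":3},{"dx":-0.3,"dy":0,"dz":0,"turn":0,"claw":3},{"dx":0,"dy":0,"dz":0.3,"turn":0,"claw":3},{"dx":0,"dy":0,"dz":0.3,"turn":0,"claw":3},{"dx":0,"dy":0,"dz":0.3,"turn":0,"claw":3}]' >/dev/null
python3 -c "from geo import *;go(.4565,-.0547,.098,.037)"
```

```text
t 17.27 pos [ 0.4563 -0.0566  0.0856] yaw 0.032 tilt 0.077 d(cm) [ 0.12 -0.17 -1.24] F [-6.5  1.2 26.3] w 0.442 turn -0.005
```

Firm contact at 26 N. I'll ease up slightly, then release.

```bash
python3 -m pendant '[{"dx":0,"dy":0,"dz":-0.15,"turn":0,"claw":3},{"dx":0,"dy":0,"dz":0,"turn":0,"claw":3},{"dx":0,"dy":0,"dz":0,"turn":0,"claw":3},{"dx":0,"dy":0,"dz":0,"turn":0,"claw":3},{"dx":0,"dy":0,"dz":0,"turn":0,"claw":3}]' 6 >/dev/null
python3 -c "from geo import *;go(.4565,-.0547,.098,.037)"
```

```text
t 17.68 pos [ 0.4533 -0.0567  0.0865] yaw 0.031 tilt 0.074 d(cm) [ 0.41 -0.17 -1.13] F [ 0.5 -0.4 -2.5] w 0.433 turn -0.006
```

```bash
python3 -m pendant '[{"dx":0.3,"dy":0,"dz":0.35,"turn":0,"claw":3},{"dx":0,"dy":0,"dz":0,"turn":0,"claw":4.1},{"dx":0,"dy":0,"dz":0,"turn":0,"claw":4.6},{"dx":0,"dy":0,"dz":0,"turn":0,"claw":5.5},{"dx":0,"dy":0,"dz":0,"turn":0,"claw":7}]' 6 >/dev/null
python3 -c "from geo import *;go(.4565,-.0547,.098,.037)"
python3 -m pendant '[{"dx":0,"dy":0,"dz":0,"turn":0,"claw":9},{"dx":0,"dy":0,"dz":0,"turn":0,"claw":9},{"dx":0,"dy":0,"dz":0,"turn":0,"claw":9},{"dx":0,"dy":0,"dz":-0.5,"turn":0,"claw":9},{"dx":0,"dy":0,"dz":-1,"turn":0,"claw":9}]' >/dev/null
python3 -c "from geo import *;go(.4565,-.0547,.098,.037)"
```

```text
t 18.10 pos [ 0.4571 -0.0567  0.0829] yaw 0.031 tilt 0.074 d(cm) [ 0.05 -0.17 -1.52] F [-0.3  0.  -0.1] w 0.598 turn -0.006
t 18.52 pos [ 0.455  -0.0564  0.0971] yaw 0.031 tilt 0.071 d(cm) [ 0.16 -0.16 -0.08] F [ 0.6 -0.2  0.8] w 0.951 turn -0.006
```

```bash
python3 -m pendant '[{"dx":0.1,"dy":0,"dz":-2,"turn":0,"claw":9},{"dx":0.1,"dy":0,"dz":-3,"turn":0,"claw":9},{"dx":0.1,"dy":0,"dz":-3,"turn":0,"claw":9},{"dx":0.1,"dy":0,"dz":-3,"turn":0,"claw":9},{"dx":0,"dy":0,"dz":-2,"turn":0,"claw":9}]' >/dev/null
python3 -c "from geo import *;go(.4565,-.3,.25,.037)"
python3 -m pendant '[{"dx":0,"dy":2,"dz":0,"turn":0,"claw":9},{"dx":0,"dy":4,"dz":0,"turn":0,"claw":9},{"dx":0,"dy":4,"dz":0,"turn":0,"claw":9},{"dx":0,"dy":4,"dz":0,"turn":0,"claw":9},{"dx":0,"dy":4,"dz":0,"turn":0,"claw":9}]' >/dev/null
python3 -m pendant '[{"dx":0,"dy":4,"dz":0,"turn":0,"claw":9},{"dx":0,"dy":4,"dz":0,"turn":0,"claw":9},{"dx":0,"dy":2,"dz":0,"turn":0,"claw":9},{"dx":0,"dy":0,"dz":0,"turn":0,"claw":9},{"dx":0,"dy":0,"dz":0,"turn":0,"claw":9}]' >/dev/null
python3 - <<'E'
from geo import *;go(.4565,-.3,.25)
from station import optics
import cv2
im=optics.get_image('top')['pixels'][:,:,::-1].copy();cv2.imwrite('pics/top9.png',im)
a=cv2.resize(im[135:275,200:340],None,fx=4,fy=4,interpolation=2)
s=optics.get_image('scene')['pixels'][100:280,165:285,::-1]
b=cv2.resize(s,(240,360),interpolation=2);b=np.vstack([b,np.zeros((200,240,3),np.uint8)])
cv2.imwrite('pics/fin.png',np.hstack([a,b]))
E
```

```text
t 18.93 pos [ 0.4461 -0.0545  0.2328] yaw 0.031 tilt 0.063 d(cm) [ 0.4  24.59 -1.33] F [0.3 0.7 1.4] w 0.980 turn -0.006
t 19.77 pos [ 0.4594 -0.3453  0.2572] yaw 0.041 tilt 0.091 d(cm) [-0.17 -4.55  0.61] F [-0.   0.8  0.6] w 0.979
```

View pics/fin.png

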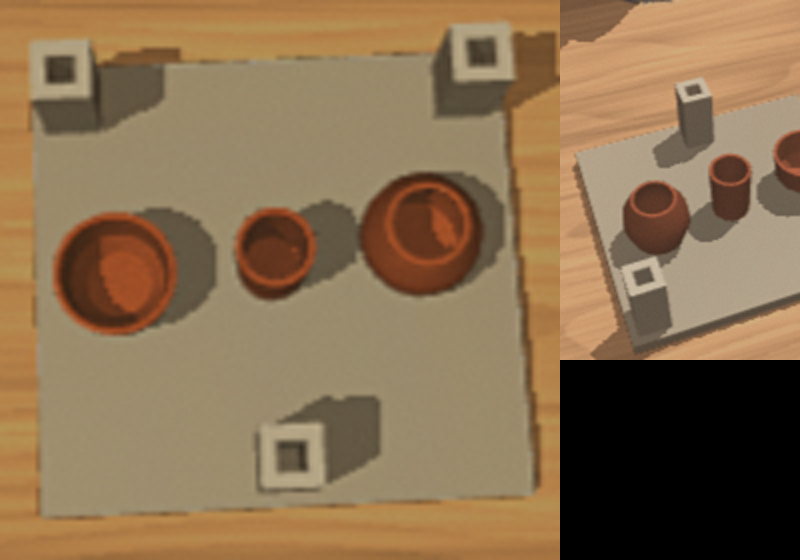

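Both stand upright: beaker rim centre at (276,247), prop top centre at (292,456). Checking the numbers.

Run:
```python
from geo import *
f=lambda X,Y:(200+(X+.5)/4-.5,135+(Y+.5)/4-.5)
b=ray(f(276,247),.095);p=ray(f(292,456),.11)
t=.0368;R=np.array([[np.cos(t),-np.sin(t)],[np.sin(t),np.cos(t)]]);c=np.array([.5864,-.0499])
print('beaker',b,'prop in shelf',R.T@(p-c))
B=ray((228.5,202.9),.075);J=ray((306.5,190.6),.095);u=(J-B)/np.linalg.norm(J-B)
print('dB',np.linalg.norm(b-B),'dJ',np.linalg.norm(b-J),'off',np.cross(u,b-B))
C=[ray(f(*q),.11) for q in((260,424),(323,422),(326,488),(260,491))]
for i in range(4):
  e=C[(i+1)%4]-C[i];a=np.arctan2(e[1],e[0])-t;print(round((a+np.pi/4)%(np.pi/2)-np.pi/4,3),end=' ')
from station import arm,status
s=status.read_state();print(np.abs(s['joint_velocities']).max())
```

```text
beaker [ 0.59282057 -0.04682707] prop in shelf [-0.13027795  0.00025697]
dB 0.10736439740794847 dJ 0.10125111060850106 off -0.0012032964564508402
-0.013 -0.011 -0.001 -0.049 0.021350209162416835<stdin>:7: DeprecationWarning: Arrays of 2-dimensional vectors are deprecated. Use arrays of 3-dimensional vectors instead. (deprecated in NumPy 2.0)
```

All values are well inside tolerance, so I'm handing in.

```bash
python3 -c "from station import arm;print(arm.hand_in())"
```

```text
the job is handed in; nothing more can be done
None
```

The beaker and the loose prop are both on the shelf where you asked, and I handed the job in at about 20 s of the 61 s allowed. `hand_in()` gives no verdict, so these figures are my own, measured from the last top image:

| Check | Measured | Allowed |
|---|---|---|
| Beaker to bowl, centre to centre | 107 mm | under 122 mm |
| Beaker to jar, centre to centre | 101 mm | under 122 mm |
| Beaker off the bowl–jar line | about 1 mm | 17 mm |
| Prop centre inside the near edge | 29.7 mm | 17–47 mm |
| Prop off the middle of that edge | about 0.3 mm | 18 mm |
| Prop out of square with the edge | at most 0.05 rad | 0.2 rad |

Both look upright in the last images, with the gripper well clear. The bowl, jar and far props showed no visible shift. I never went near the jug or paddle, and did not measure them again at the end.

**What disagreed:**
- **Prop contact height:** The prop touched the shelf about 10 mm lower in tool height than I expected. I don't know why.
- **Pressing force:** On touching down, the prop pressed briefly on the shelf at about 26 N. I eased off, lowered it again and released it.
- **Tool tilt:** The tool's tilt crept up to about 0.08 rad while I was placing the prop. It still stood upright once released.

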